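Clear the scale, then weigh out three chocolates

ROBOT

A 7-joint arm with a two-finger parallel gripper is mounted at the origin on a cart in front of the work surface, level with it; the furniture and walls round the work are solid. World frame = base frame: x ahead of the robot, y to its left, z up, the work surface at z = 0. Lengths are in m, angles in rad, forces in N, time in s.
With the tool pointing down it reaches from about 0.4 to 0.875 m from the base axis. Payload 4.4 kg.
Tool frame: the origin (TCP) lies on the centre line of the jaws, within the pads' length; the fingertips stand 14 mm ahead of it and the grasp point (between the pads) lies 5 mm behind it (ctrl.nose_length is the z of the fingertips in the tool frame, in m); z points along the fingers, y is the line along which they close (so a half turn about z gives the same grasp; the last joint's range is limited). The gripper opens to 85 mm and grips with 20 to 120 N. Pads are 22 mm wide; open, the fingers measure 114 mm over their backs; the gripper's body (76 mm by 85 mm) begins 54 mm behind the grasp point. The pads swing forward as they close: fully open they stand 13 mm farther back than shut.
Start: joints at [1.271, 0.628, 0.038, 1.517, -0.027, 0.996, -0.02], TCP at [0.151, -0.632, 0.245] pointing down, gripper open.
Joint ranges: [-3.06, 3.06], [-0.37, 2.12], [-1.25, 1.32], [0.18, 2.47], [-1.1, 4.24], [0.23, 1.98], [-2.94, 2.94]. Speed limits (rad/s): [2.57, 2.57, 3.14, 3.14, 3.14, 3.14, 3.14].

INTERFACE

Orientations are given as a 3x3 rotation matrix whose columns are the frame's x, y, z axes.
In Python, from bench import ctrl, cams, hand_in gives the robot as it stands.
- The arm moves only by the tool servo_tool, never from a script. Its argument "increments" is one flat list of numbers, 4 for each row, row after row: the shift along the tool's x, y, z in m, then the turn about the tool's z in rad. In form: [tx, ty, tz, spin, tx, ty, tz, spin, ...]. A call has 1 to 12 rows; each row is the pose to reach, as a shift and turn from the pose commanded when the call began, along the tool's axes at that moment; what a row does not reach only later rows make up. A row lasts 1/12 s, in which the tool goes at most 41.7 mm and 7.16 degrees, less where a joint would pass 70% of its speed; a pose out of reach is approached as far as the arm can. A call with a gripper value outside its range is refused whole. "gripper" is the closure in counts, from 0 (fully open) to 255 (shut), set as the call begins (left out, the last holds). The fingers move at their own pace and stop on an object; "grip_force" is the grip in N (left out, the last holds). Time passes only in rows, so rows that repeat a pose let the fingers close. It gives the time, the measured TCP pose, the force, the opening and the grip force at its end, in the units of the state.
- ctrl.observe(): the state, without advancing time (a new reading comes with each control period).
- cams.get_image(name): name is "scene" or "top" or "wrist"; returns (picture, depth): 480x640x3 uint8, red, green, blue; 480x640 float32, m along the optical axis (not along the pixel's ray), 0 where there is no reading.
- cams.camera_model(name): a dict with "camera_matrix" (3x3 intrinsics, pixels), "rvec" (rotation vector, rad) and "tvec" (3), from world to camera coordinates, as OpenCV has them. Camera axes: x right, y down, z forward; pixel columns grow to the right and rows downward; lengths in m; the calibration is good to about 2 mm. The wrist camera is an equidistant fisheye: a pixel r from the principal point sees the ray r / f radians off the axis. A picture is of the moment at which its call begins: read the wrist's pose just before it. camera_model takes no time and is no camera call; for the wrist camera it gives the pose at the moment of the call.
- hand_in(): hands the job in; it is judged then, once.
The state is a dict: "time_s": time; "joint_positions": joint angles; "qd": joint speeds; "joint_torque": joint torques, N m; "position": TCP position; "tcp_rot": TCP orientation; "contact_force": force on the tool from outside, world axes, zero at the start; "torque": the same for the moment, N m; "gripper_width": opening from 0.0 (shut) to 1.0 (fully open); "grasp_force": force on a finger pad.
Only numpy, scipy, OpenCV 4.12 (cv2) and the standard library are available. Lean on these libraries where they do the work, as an engineer would, in place of code of your own. Each camera call takes 0.05 s, during which the arm holds its last target. There are 200 camera calls.

TASK

The honey jar was left in the pan of the kitchen scale: take it off and stand it upright on the chopping board. Then pick up the steel scoop and tip exactly three of its five chocolate cubes into the empty pan, without touching the cubes with the fingers, and stop there. Set the scoop down level on the tiled worktop with the other two cubes still in it, and leave everything else where it is.

Things in the scene. Friction and masses are not known exactly. Their poses are not given: they have to be found in the camera images.
- honey_jar: round glass honey jar with a green lid, 62 to 68 mm wide, 84 mm tall, about 250 g, standing in the middle of the scale's pan at the start. Origin: centre of its underside, z up.
- board: brown wooden chopping board lying flat and fixed on the worktop, 190 mm (its x) by 280 mm (its y), 21 mm thick, nothing on it. Origin: centre of its underside.
- pan_floor (a point): centre of the inner floor of the scale's round steel pan, 140 mm above the worktop when the pan is empty. Shallow dish: flat floor of 100 mm diameter, mouth 172 mm across over all, rim 24 mm above this point. It only moves straight down on a soft spring (245 N/m, 4 mm per 100 g, stop at 24 mm).
- scale: red drum-shaped kitchen scale, dial towards the robot (-x), fixed on the worktop left or right of the board; drum 104 mm across, all within the outline of the pan on top of it. Origin: centre of its foot, below the middle of the pan.
- needle (a joint): black needle of the scale's dial, rad: 0 (up) with the pan empty, growing clockwise seen from the front by 1.1 rad per 100 g, so 0.165 rad for each chocolate cube in the pan; about 2.8 rad with the honey jar. Settles in about 0.3 s. Short ticks every 20 g, long ones every 100 g.
- scoop: narrow steel scoop with a wooden grip, 130 g. Trough open in front (+x) and on top: 130 mm long (x -65 to +65 mm), 26 mm wide inside, floor 2.5 mm thick, side walls to 24.5 mm height (8.5 mm over the last 25 mm before the mouth). Origin: underside, under the middle of the trough; +x points out of the mouth, z up.
- scoop_grip (a point): point on the scoop's wooden grip at which to hold it: scoop x -112 mm, 27 mm above its underside. The grip is a straight bar along the scoop's x, from x -160 to -76 mm, 16 mm wide, its underside 15 mm and its top 37 mm above the worktop.
- scoop_mouth (a point): middle of the front edge of the trough floor: scoop x +65 mm, 2.5 mm above the underside. Cubes topple off here once their middle has passed it. They slide along the polished trough when the mouth is tipped down by 16 to 23 degrees (friction differs from day to day) and stop when it is levelled again.
- choc1: chocolate cube, 22 mm, 15 g, brown; number 1 of five in single file in the trough, counted from the mouth (cube 1 starts with its middle 25 mm behind the mouth, the others follow every 22.5 mm, cube 5 at the back wall; they cannot pass each other). Origin: middle of its underside as it first lies.
- choc2: chocolate cube, 22 mm, 15 g, brown; number 2 of five in single file in the trough, counted from the mouth (cube 1 starts with its middle 25 mm behind the mouth, the others follow every 22.5 mm, cube 5 at the back wall; they cannot pass each other). Origin: middle of its underside as it first lies.
- choc3: chocolate cube, 22 mm, 15 g, brown; number 3 of five in single file in the trough, counted from the mouth (cube 1 starts with its middle 25 mm behind the mouth, the others follow every 22.5 mm, cube 5 at the back wall; they cannot pass each other). Origin: middle of its underside as it first lies.
- choc4: chocolate cube, 22 mm, 15 g, brown; number 4 of five in single file in the trough, counted from the mouth (cube 1 starts with its middle 25 mm behind the mouth, the others follow every 22.5 mm, cube 5 at the back wall; they cannot pass each other). Origin: middle of its underside as it first lies.
- choc5: chocolate cube, 22 mm, 15 g, brown; number 5 of five in single file in the trough, counted from the mouth (cube 1 starts with its middle 25 mm behind the mouth, the others follow every 22.5 mm, cube 5 at the back wall; they cannot pass each other). Origin: middle of its underside as it first lies.
- mug: orange mug, 101 mm tall, 81 mm wide and 113 mm with its handle, bystander behind the work. Origin: underside.
- pepper_mill: wooden pepper mill, 58 mm wide, 150 mm tall, bystander behind the work. Origin: centre of its underside.
- garlic_bulb: garlic bulb, 60 mm, bystander behind the work near the hob. Origin: underside.
- small_spoon: steel teaspoon, 130 x 26 x 11 mm, lying behind the work, bystander. Origin: its middle, on the underside.
Mind the look-alikes: they are no part of the job. Of the things that look like the honey_jar, the largest one is meant.

How it is judged:
On the way, in this order (a step that is already met when the one before it is completed fails the run):
1. the honey jar stands released and upright on the chopping board and the scale's empty pan is back at zero (x of honey_jar in the frame of board between -0.085 and 0.085 m and y of honey_jar in the frame of board between -0.13 and 0.13 m and z of honey_jar in the frame of board between 0.014 and 0.028 m and angle between honey_jar's own z axis and vertical below 0.1 rad and linear speed of honey_jar below 0.02 m/s and contact force between the fingers and honey_jar below 0.2 N and value of joint needle between -0.08 and 0.08 rad), for 0.2 s.
2. a chocolate cube has been tipped into the pan out of the lifted scoop (((horizontal distance between choc1 and pan_floor below 0.082 m and z of choc1 in the frame of pan_floor between -0.006 and 0.07 m) or (horizontal distance between choc2 and pan_floor below 0.082 m and z of choc2 in the frame of pan_floor between -0.006 and 0.07 m) or (horizontal distance between choc3 and pan_floor below 0.082 m and z of choc3 in the frame of pan_floor between -0.006 and 0.07 m) or (horizontal distance between choc4 and pan_floor below 0.082 m and z of choc4 in the frame of pan_floor between -0.006 and 0.07 m) or (horizontal distance between choc5 and pan_floor below 0.082 m and z of choc5 in the frame of pan_floor between -0.006 and 0.07 m)) and height (world z) of scoop_grip above 0.08 m and value of joint needle above 0.0825842 rad), for 0.1 s.
At the end, for the whole second after the job is handed in: Jar upright (within 0.1 rad), at rest, released on the board; scale reads three cubes (needle 0.41 to 0.58 rad); every cube lies in the pan or in the scoop; scoop released, level (within 0.1 rad) on the worktop itself (underside within 10 mm) (x of honey_jar in the frame of board between -0.085 and 0.085 m and y of honey_jar in the frame of board between -0.13 and 0.13 m and z of honey_jar in the frame of board between 0.014 and 0.028 m and angle between each of honey_jar, scoop's own z axis and vertical below 0.1 rad and linear speed of each of honey_jar, scoop below 0.02 m/s and value of joint needle between 0.412921 and 0.578089 rad and ((horizontal distance between choc1 and pan_floor below 0.082 m and z of choc1 in the frame of pan_floor between -0.006 and 0.07 m) or (x of choc1 in the frame of scoop between -0.075 and 0.075 m and y of choc1 in the frame of scoop between -0.018 and 0.018 m and z of choc1 in the frame of scoop between -0.004 and 0.032 m)) and ((horizontal distance between choc2 and pan_floor below 0.082 m and z of choc2 in the frame of pan_floor between -0.006 and 0.07 m) or (x of choc2 in the frame of scoop between -0.075 and 0.075 m and y of choc2 in the frame of scoop between -0.018 and 0.018 m and z of choc2 in the frame of scoop between -0.004 and 0.032 m)) and ((horizontal distance between choc3 and pan_floor below 0.082 m and z of choc3 in the frame of pan_floor between -0.006 and 0.07 m) or (x of choc3 in the frame of scoop between -0.075 and 0.075 m and y of choc3 in the frame of scoop between -0.018 and 0.018 m and z of choc3 in the frame of scoop between -0.004 and 0.032 m)) and ((horizontal distance between choc4 and pan_floor below 0.082 m and z of choc4 in the frame of pan_floor between -0.006 and 0.07 m) or (x of choc4 in the frame of scoop between -0.075 and 0.075 m and y of choc4 in the frame of scoop between -0.018 and 0.018 m and z of choc4 in the frame of scoop between -0.004 and 0.032 m)) and ((horizontal distance between choc5 and pan_floor below 0.082 m and z of choc5 in the frame of pan_floor between -0.006 and 0.07 m) or (x of choc5 in the frame of scoop between -0.075 and 0.075 m and y of choc5 in the frame of scoop between -0.018 and 0.018 m and z of choc5 in the frame of scoop between -0.004 and 0.032 m)) and height (world z) of scoop between -0.006 and 0.01 m); the robot touches nothing.
It fails at once if a chocolate cube touched by the fingers (contact force between the fingers and choc1 above 0.5 N or contact force between the fingers and choc2 above 0.5 N or contact force between the fingers and choc3 above 0.5 N or contact force between the fingers and choc4 above 0.5 N or contact force between the fingers and choc5 above 0.5 N).
It fails at once if the honey jar tipped over (angle between honey_jar's own z axis and vertical above 0.7 rad).
It fails at once if a bystander (mug, pepper mill, garlic, teaspoon) moved by more than 30 mm (distance of any of mug, pepper_mill, garlic_bulb, small_spoon from where it was at the start of the episode above 0.03 m).
It also fails if it takes over 72 s, if anything falls off the work surface, if the arm or the gripper's body presses on something with over 40 N, if the wrist force passes 120 N, or if a joint passes its speed limit or range.

## Working session

There is one attempt and no reset: what is moved stays moved. The work goes in short steps, Python scripts to look and compute and a tool call to move; the robot and the scene stay as the last step left them, time stands still between calls to the robot, and variables do not carry over. Pictures are saved under pics/ and viewed, at most 13 in all, crops included, and the job is handed in when it is done.

Besides the shell and the picture viewer there is one more tool, called after ">>>" as name(argument=value, ...), one argument or row to a line, values as JSON. servo_tool: Moves the arm, as the interface text tells. Its arguments: {"type":"object","properties":{"increments":{"type":"array"},"gripper":{"type":"number"},"grip_force":{"type":"number"}},"required":["increments"]}

```bash
ls && mkdir -p pics && cat > h.py <<'E'
import numpy as np, cv2
from bench import ctrl, cams, hand_in
def save(name,img,crop=None,scale=1):
    if crop: r0,r1,c0,c1=crop; img=img[r0:r1,c0:c1]
    img=cv2.resize(img,None,fx=scale,fy=scale,interpolation=cv2.INTER_CUBIC)
    cv2.imwrite('pics/'+name+'.png',img[...,::-1])
def world(name,depth,m=None):
    "world point of every pixel (pinhole cameras)"
    m=m or cams.camera_model(name); K=np.array(m['camera_matrix']); R=cv2.Rodrigues(np.array(m['rvec'],float))[0]; t=np.array(m['tvec']).ravel()
    v,u=np.mgrid[:480,:640]
    p=np.stack([(u-K[0,2])/K[0,0]*depth,(v-K[1,2])/K[1,1]*depth,depth],-1)
    return (p-t)@R
def st():
    s=ctrl.observe(); print(round(s['time_s'],2),np.round(s['position'],4),np.round(s['tcp_rot'],3).tolist(),'F',np.round(s['contact_force'],1),'w',s['gripper_width'],s['grasp_force']); return s
E
python3 - <<'E'
from h import *
s=st(); print(s['joint_positions'],ctrl.nose_length)
a,d=cams.get_image('scene'); b,e=cams.get_image('top')
np.savez('v0.npz',a=a,d=d,b=b,e=e)
for n in('scene','top'):
    m=cams.camera_model(n);print(n,m)
save('scene0',a);save('top0',b)
E
```

```text
pics
0.0 [ 0.1505 -0.6317  0.2444] [[0.973, 0.232, -0.0], [0.232, -0.973, 0.002], [-0.0, -0.002, -1.0]] F [-0.1 -0.2 -0.2] w 0.9970468914908288 0.0
[ 1.27119054  0.62934574  0.03843426  1.51835649 -0.02698855  0.99632461
 -0.02000798] 0.014
scene {'camera_matrix': array([[608.78281314,   0.        , 325.00126578],
       [  0.        , 608.78281314, 234.23871998],
       [  0.        ,   0.        ,   1.        ]]), 'rvec': array([ 2.16863799, -0.47175893,  0.26860082]), 'tvec': array([-0.53379629,  0.18714854,  1.47845647])}
top {'camera_matrix': array([[598.0513531 ,   0.        , 322.91927201],
       [  0.        , 598.0513531 , 228.73121255],
       [  0.        ,   0.        ,   1.        ]]), 'rvec': array([ 2.12585293, -2.09079922,  0.21268567]), 'tvec': array([-0.08917816,  0.56938634,  1.27164941])}
```

View pics/scene0.png

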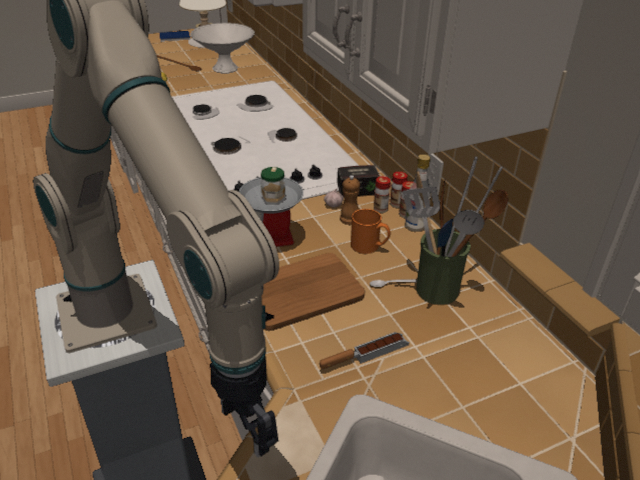

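View pics/top0.png

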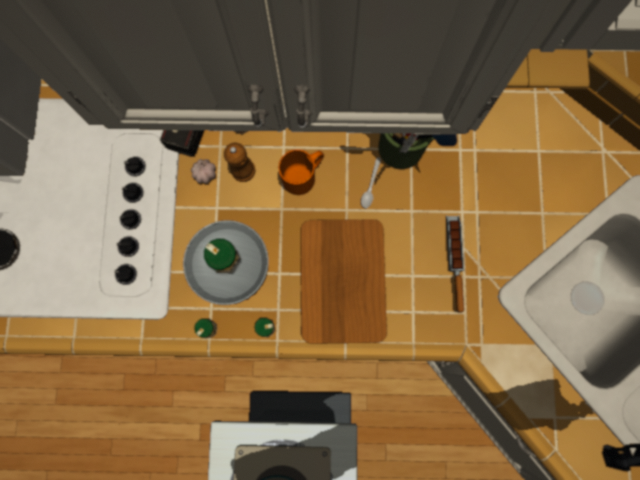

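The top view shows three green-lidded jars: a large one in the pan at (220,255) and two small ones on the worktop at (205,327) and (264,326). The one in the pan fits, being the largest and standing in the pan. Board is at (343,280). The scoop is at (456,262) with its mouth up (+x) and its grip at (458,293). I'll measure these and confirm with a crop.

```bash
python3 - <<'E'
from h import *
v=np.load('v0.npz'); b,e=v['b'],v['e']; P=world('top',e); Q=world('scene',v['d'])
save('crop0',b,(190,350,160,480),2.4)
def rep(n,m,P=P):
    p=P[m]; print(n,len(p),'min',np.round(np.percentile(p,2,0),4),'med',np.round(np.median(p,0),4),'max',np.round(np.percentile(p,98,0),4))
hsv=cv2.cvtColor(b,cv2.COLOR_RGB2HSV); g=(hsv[...,0]>45)&(hsv[...,0]<80)&(hsv[...,1]>120)
def box(r0,r1,c0,c1):
    m=np.zeros((480,640),bool); m[r0:r1,c0:c1]=1; return m
rep('lid',g&box(230,280,195,245)&(P[...,2]>.2)); rep('sm1',g&box(310,345,190,220)); rep('sm2',g&box(310,345,250,280))
# pan: circle fit on outline by height
m=box(210,315,175,280)&(P[...,2]>.1); mm=box(210,315,175,280)&(P[...,2]>.13)&(P[...,2]<.18)
rep('pan',mm)
rim=mm&(P[...,2]>.125); p=P[rim][:,:2]
(c,r)=cv2.minEnclosingCircle((p*1000).astype(np.float32)); print('pan circle',c,r)
bd=box(205,355,290,400)&(P[...,2]>.012)&(P[...,2]<.03); rep('board',bd)
print(cv2.minAreaRect((P[bd][:,:2]*1000).astype(np.float32)))
sc=box(200,325,435,475)&(P[...,2]>.008)&(P[...,2]<.06); n,l,s,cc=cv2.connectedComponentsWithStats(sc.astype(np.uint8)); k=1+np.argmax(s[1:,4]); sc=l==k
rep('scoop',sc); print(cv2.minAreaRect((P[sc][:,:2]*1000).astype(np.float32)))
for r0 in range(212,316,8):
    q=sc&box(r0,r0+8,0,640)
    if q.sum()>3: print(r0,np.round(np.median(P[q],0),4),np.round(np.ptp(P[q][:,1]),4))
rep('table',box(240,270,410,435))
# others heights
for nme,bx in dict(mug=(150,195,275,320),mill=(140,180,222,255),jars=(315,340,195,275)).items():
    rep(nme,box(*bx)&(P[...,2]>.03))
E
```

```text
lid 592 min [0.4574 0.0927 0.2078] med [0.481  0.1157 0.2129] max [0.511  0.1459 0.2183]
sm1 193 min [0.3316 0.1573 0.0498] med [0.3525 0.1708 0.055 ] max [0.3657 0.1908 0.06  ]
sm2 181 min [0.3359 0.0305 0.0495] med [0.3507 0.0478 0.0551] max [0.3699 0.0611 0.061 ]
pan 3948 min [0.3992 0.039  0.1303] med [0.4762 0.119  0.1397] max [0.5596 0.199  0.1588]
pan circle (479.8888244628906, 118.34593963623047) 87.69902801513672
board 10244 min [ 0.3297 -0.216   0.0146] med [ 0.4586 -0.1253  0.0202] max [ 0.5964 -0.0348  0.0259]
((463.9440612792969, -124.9206771850586), (280.11053466796875, 190.4012908935547), 1.5857058763504028)
scoop 1084 min [ 0.4003 -0.3951  0.0104] med [ 0.5212 -0.3802  0.025 ] max [ 0.604  -0.364   0.0398]
((506.6753845214844, -381.60113525390625), (224.75177001953125, 32.756317138671875), 1.7756023406982422)
212 [ 0.6106 -0.3779  0.0143] 0.0311
220 [ 0.5948 -0.3769  0.0233] 0.0299
228 [ 0.5768 -0.3775  0.0243] 0.0308
236 [ 0.5582 -0.3786  0.0233] 0.0332
244 [ 0.5402 -0.3796  0.0234] 0.032
252 [ 0.5221 -0.3791  0.0232] 0.0306
260 [ 0.5034 -0.3809  0.0239] 0.0319
268 [ 0.4891 -0.3802  0.0227] 0.0296
276 [ 0.4654 -0.3798  0.0354] 0.0158
284 [ 0.4483 -0.3812  0.036 ] 0.018
292 [ 0.43   -0.3813  0.0351] 0.0159
300 [ 0.413  -0.3822  0.0355] 0.0167
308 [ 0.3984 -0.3838  0.0336] 0.0155
table 750 min [ 0.4925 -0.3362 -0.0058] med [ 5.257e-01 -3.083e-01 -5.000e-04] max [ 0.56   -0.2808  0.0056]
mug 892 min [ 0.6621 -0.0678  0.0317] med [ 0.7198 -0.0233  0.076 ] max [0.7408 0.0193 0.104 ]
mill 724 min [0.6973 0.0896 0.0348] med [0.712  0.1101 0.1255] max [0.7407 0.1368 0.1479]
jars 636 min [0.331  0.0266 0.0357] med [0.3508 0.1562 0.0549] max [0.3718 0.1915 0.0611]
```

View pics/crop0.png

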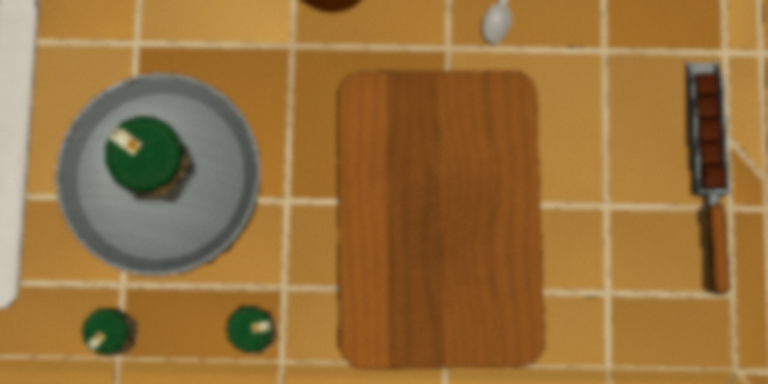

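The crop confirms it: the jar in the pan (crop 145,155) is clearly larger than the two small ones (crop 108,330 and 250,328). Checks hold: the lid is 0.213 m high against 0.214 expected, the pan radius is 87 mm, the board is 280x190 mm, and the scoop is 225 mm long. I'll move above the jar.

>>> servo_tool(
  increments=[0.35,-0.258,-0.056,0.234,0.35,-0.258,-0.056,0.234,0.35,-0.258,-0.056,0.234,0.35,-0.258,-0.056,0.234,0.35,-0.258,-0.056,0.234,0.35,-0.258,-0.056,0.234,0.35,-0.258,-0.056,0.234,0.35,-0.258,-0.056,0.234,0.35,-0.258,-0.056,0.234,0.35,-0.258,-0.056,0.234,0.35,-0.258,-0.056,0.234,0.35,-0.258,-0.056,0.234],
  gripper=0,
)

```text
time_s: 1.1
position: [0.4359, -0.2945, 0.3017]
tcp_rot: [[1.0, 0.01, 0.003], [0.01, -1.0, 0.003], [0.003, -0.003, -1.0]]
contact_force: [0.5, -0.2, -0.4]
gripper_width: 0.998
grasp_force: 0.0
```

>>> servo_tool(
  increments=[0.052,-0.418,0,0,0.052,-0.418,0,0,0.052,-0.418,0,0,0.052,-0.418,0,0,0.052,-0.418,0,0,0.052,-0.418,0,0,0.052,-0.418,0,0,0.052,-0.418,0,0,0.052,-0.418,0,0,0.052,-0.418,0,0,0.052,-0.418,0,0,0.052,-0.418,0,0],
)

```text
time_s: 2.1
position: [0.4832, 0.1205, 0.3009]
tcp_rot: [[1.0, 0.006, -0.001], [0.006, -1.0, 0.001], [-0.001, -0.001, -1.0]]
contact_force: [-0.2, 0.1, 0.2]
gripper_width: 1.003
grasp_force: 0.0
```

```bash
python3 - <<'E'
from h import *
s=st(); print(np.round(s['joint_positions'],3))
m=cams.camera_model('wrist'); print(m)
a,d=cams.get_image('wrist'); save('w1',a)
E
```

```text
2.1 [0.4832 0.1205 0.3009] [[1.0, 0.006, -0.001], [0.006, -1.0, 0.001], [-0.001, -0.001, -1.0]] F [-0.2  0.1  0.2] w 1.0028237883022524 0.0
[-0.243  0.346 -0.077  1.856  0.031  0.941 -1.899]
{'camera_matrix': array([[371.64829954,   0.        , 318.79615015],
       [  0.        , 371.64829954, 238.80083595],
       [  0.        ,   0.        ,   1.        ]]), 'rvec': array([-2.08724431,  2.07534575,  0.27445276]), 'tvec': array([0.11806093, 0.41869789, 0.55691831])}
```

View pics/w1.png

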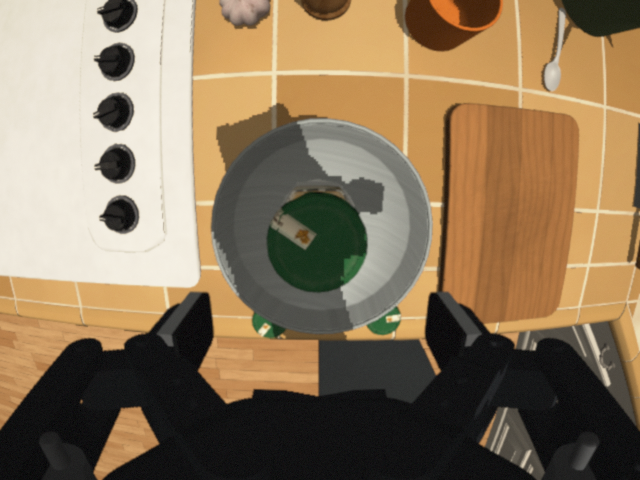

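The wrist view shows the lid centred at (318,242), midway between the fingers laterally. I'll check its x with the fisheye ray.

```bash
cat >> h.py <<'E'
def wray(m,u,v,z):
    K=np.array(m['camera_matrix']);R=cv2.Rodrigues(np.array(m['rvec'],float))[0];t=np.array(m['tvec']).ravel()
    x=np.array([u-K[0,2],v-K[1,2]]);r=np.hypot(*x);th=r/K[0,0]
    d=R.T@np.array([*(x/max(r,1e-9)*np.sin(th)),np.cos(th)]);c=-R.T@t
    return c+d*(z-c[2])/d[2]
E
python3 - <<'E'
from h import *
m=cams.camera_model('wrist')
for p,z in [((318,242),.213),((322,226),.155),((267,242),.213),((368,242),.213)]: print(wray(m,*p,z))
E
```

```text
[0.4879894  0.11823718 0.213     ]
[0.48443264 0.11525724 0.155     ]
[0.48793079 0.14923785 0.213     ]
[0.4880222  0.08785984 0.213     ]
```

>>> servo_tool(
  increments=[0.002,0.0025,0.03,0,0.002,0.0025,0.065,0,0.002,0.0025,0.095,0,0.002,0.0025,0.112,0,0.002,0.0025,0.121,0,0.002,0.0025,0.121,0,0.002,0.0025,0.121,0],
)

```text
time_s: 2.73
position: [0.4857, 0.1137, 0.1806]
tcp_rot: [[1.0, -0.002, -0.0], [-0.002, -1.0, -0.001], [-0.0, 0.001, -1.0]]
contact_force: [0.1, -0.4, 0.4]
gripper_width: 1.001
grasp_force: 0.0
```

>>> servo_tool(
  increments=[0,0,0,0,0,0,0,0,0,0,0,0,0,0,0,0,0,0,0,0,0,0,0,0,0,0,0,0,0,0,0,0],
  gripper=255,
  grip_force=50,
)

```text
time_s: 3.4
position: [0.486, 0.1153, 0.1806]
tcp_rot: [[1.0, -0.0, 0.001], [-0.0, -1.0, 0.0], [0.001, -0.0, -1.0]]
contact_force: [1.8, 0.7, 1.9]
gripper_width: 0.75
grasp_force: 54.6
```

>>> servo_tool(
  increments=[0,0,-0.015,0,0,0,-0.04,0,0,0,-0.065,0,0,0.015,-0.08,0,-0.003,0.045,-0.08,0,-0.01,0.083,-0.08,0,-0.016,0.122,-0.08,0,-0.02,0.161,-0.08,0,-0.024,0.198,-0.08,0,-0.024,0.225,-0.08,0,-0.024,0.24,-0.08,0,-0.024,0.24,-0.08,0],
)

```text
time_s: 4.4
position: [0.4593, -0.1292, 0.2595]
tcp_rot: [[1.0, -0.007, -0.003], [-0.007, -1.0, -0.002], [-0.003, 0.002, -1.0]]
contact_force: [0.3, -0.4, -2.5]
gripper_width: 0.75
grasp_force: 56.0
```

>>> servo_tool(
  increments=[0,0,0.02,0,0,0,0.055,0,0,0,0.095,0,0,0,0.13,0,0,0,0.155,0,0,0,0.17,0,0,0,0.18,0,0,0,0.184,0,0,0,0.186,0,0,0,0.186,0],
)

```text
time_s: 5.23
position: [0.4591, -0.1232, 0.0764]
tcp_rot: [[1.0, 0.001, -0.004], [0.001, -1.0, 0.001], [-0.004, -0.001, -1.0]]
contact_force: [-7.7, 3.4, 23.0]
gripper_width: 0.751
grasp_force: 58.6
```

```bash
python3 - <<'E'
from h import *
st()
a,d=cams.get_image('scene'); Q=world('scene',d); np.savez('v1.npz',a=a,d=d)
h=cv2.cvtColor(a,cv2.COLOR_RGB2HSV); g=(h[...,0]>45)&(h[...,0]<80)&(h[...,1]>120)&(np.hypot(Q[...,0]-.462,Q[...,1]+.125)<.08)
print(g.sum(), np.round(np.percentile(Q[g],[2,50,98],0),4) if g.any() else '')
E
```

```text
5.23 [ 0.4591 -0.1232  0.0764] [[1.0, 0.001, -0.004], [0.001, -1.0, 0.001], [-0.004, -0.001, -1.0]] F [-7.7  3.4 23. ] w 0.7505725850821191 58.63916203379631
105 [[ 0.4294 -0.153   0.0953]
 [ 0.4428 -0.1306  0.1036]
 [ 0.4583 -0.1016  0.1076]]
```

Jar is on the board and pressing slightly (23 N). I'll ease up, release and retreat.

>>> servo_tool(
  increments=[0,0,-0.002,0,0,0,-0.0025,0],
)

```text
time_s: 5.45
position: [0.4618, -0.1243, 0.0778]
tcp_rot: [[1.0, 0.0, 0.001], [0.0, -1.0, 0.0], [0.001, -0.0, -1.0]]
contact_force: [0.2, 0.4, -2.0]
gripper_width: 0.75
grasp_force: 56.2
```

>>> servo_tool(
  increments=[0,0,0,0,0,0,0,0,0,0,0,0,0,0,0,0,0,0,0,0],
  gripper=0,
)

```text
time_s: 5.87
position: [0.4614, -0.1248, 0.0767]
tcp_rot: [[1.0, -0.0, -0.0], [-0.0, -1.0, 0.0], [-0.0, -0.0, -1.0]]
contact_force: [0.7, 0.0, -0.6]
gripper_width: 0.997
grasp_force: 0.0
```

>>> servo_tool(
  increments=[0,0,-0.01,0,0,0,-0.035,0,0,0,-0.07,0,0,0,-0.1,0,0,0,-0.12,0,0,0,-0.12,0],
)

```text
time_s: 6.37
position: [0.4639, -0.1254, 0.2014]
tcp_rot: [[1.0, -0.001, 0.008], [-0.0, -1.0, -0.002], [0.008, 0.002, -1.0]]
contact_force: [1.1, -0.7, -0.2]
gripper_width: 0.998
grasp_force: 0.0
```

```bash
python3 - <<'E'
from h import *
s=st()
m=cams.camera_model('wrist'); w,_=cams.get_image('wrist'); b,e=cams.get_image('top'); save('chk1',np.hstack([cv2.resize(w,(400,300)),cv2.resize(b,(400,300))]))
P=world('top',e); q=(np.hypot(P[...,0]-.482,P[...,1]-.118)<.045); print('panfloor',np.median(P[q],0))
h=cv2.cvtColor(b,cv2.COLOR_RGB2HSV); g=(h[...,0]>45)&(h[...,0]<80)&(h[...,1]>120)&(abs(P[...,1]+.125)<.08); print(g.sum(),np.median(P[g],0))
E
```

```text
6.37 [ 0.4639 -0.1254  0.2014] [[1.0, -0.001, 0.008], [-0.0, -1.0, -0.002], [0.008, 0.002, -1.0]] F [ 1.1 -0.7 -0.2] w 0.9983271423793959 0.0
panfloor [0.48191407 0.11809167 0.13966871]
2 [ 0.29566711 -0.09158855  1.3614104 ]
```

View pics/chk1.png

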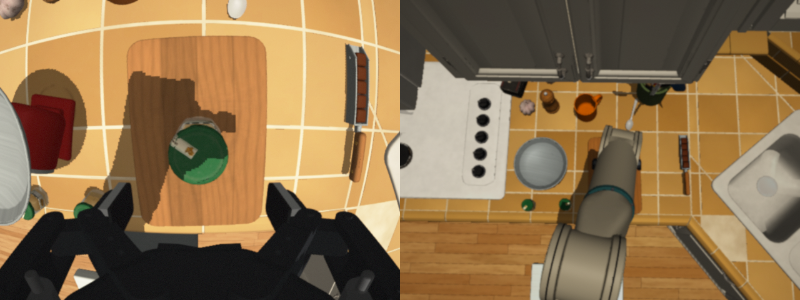

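The jar stands upright on the board (wrist view 198,155), and the pan is empty and back at 0.140 m. Next, above the scoop grip.

>>> servo_tool(
  increments=[-0.005,0.025,0,-0.027,-0.01,0.065,0,-0.027,-0.015,0.105,0,-0.027,-0.02,0.145,0.01,-0.027,-0.02,0.185,0.03,-0.027,-0.02,0.22,0.05,-0.027,-0.02,0.245,0.07,-0.027,-0.02,0.257,0.08,-0.027,-0.02,0.257,0.08,-0.027,-0.02,0.257,0.08,-0.027],
)

```text
time_s: 7.3
position: [0.4405, -0.3803, 0.1155]
tcp_rot: [[1.0, 0.026, -0.002], [0.026, -1.0, 0.003], [-0.002, -0.003, -1.0]]
contact_force: [0.8, -0.3, 0.4]
gripper_width: 1.0
grasp_force: 0.0
```

```bash
python3 - <<'E'
from h import *
s=st()
m=cams.camera_model('wrist'); np.savez('wm.npz',**{k:np.array(x) for k,x in m.items()}); w,_=cams.get_image('wrist'); save('w2',w)
b,e=cams.get_image('top');P=world('top',e);print(np.round(wray(m,320,300,.037),4))
E
```

```text
7.3 [ 0.4405 -0.3803  0.1155] [[1.0, 0.026, -0.002], [0.026, -1.0, 0.003], [-0.002, -0.003, -1.0]] F [ 0.8 -0.3  0.4] w 0.9997663783126519 0.0
[ 0.4112 -0.3814  0.037 ]
```

View pics/w2.png

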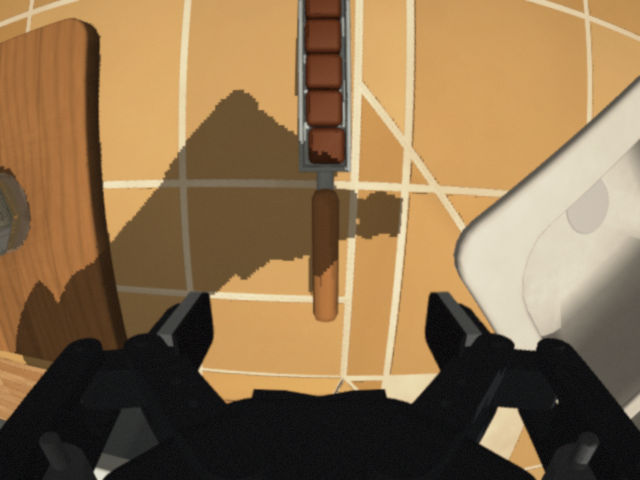

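```bash
python3 - <<'E'
from h import *
m=dict(np.load('wm.npz'))
for n,p,z in [('end',(325,321),.037),('gripfront',(325,190),.037),('mid',(325,255),.037),('back wall',(324,170),.024),('c3',(324,70),.024),('c1',(323,0),.024)]: print(n,np.round(wray(m,*p,z),4))
E
```

```text
end [ 0.3967 -0.3849  0.037 ]
gripfront [ 0.4782 -0.3824  0.037 ]
mid [ 0.4401 -0.3835  0.037 ]
back wall [ 0.4884 -0.3816  0.024 ]
c3 [ 0.5481 -0.38    0.024 ]
c1 [ 0.5931 -0.3783  0.024 ]
```

>>> servo_tool(
  increments=[0.003,0.0006,0.02,-0.004,0.003,0.0006,0.05,-0.004,0.003,0.0006,0.075,-0.004,0.003,0.0006,0.088,-0.004,0.003,0.0006,0.093,-0.004,0.003,0.0006,0.093,-0.004,0.003,0.0006,0.093,-0.004],
)

```text
time_s: 7.98
position: [0.4453, -0.3822, 0.025]
tcp_rot: [[1.0, 0.032, 0.001], [0.032, -1.0, -0.001], [0.001, 0.001, -1.0]]
contact_force: [0.2, -0.2, -0.7]
gripper_width: 0.999
grasp_force: 0.0
```

>>> servo_tool(
  increments=[0,0,0,0,0,0,0,0,0,0,0,0,0,0,0,0,0,0,0,0,0,0,0,0,0,0,0,0,0,0,0,0,0,0,0,0,0,0,0,0],
  gripper=255,
  grip_force=120,
)

```text
time_s: 8.82
position: [0.4444, -0.3825, 0.0242]
tcp_rot: [[1.0, 0.031, 0.0], [0.031, -1.0, -0.0], [0.0, 0.0, -1.0]]
contact_force: [-1.0, 1.2, 5.2]
gripper_width: 0.164
grasp_force: 117.0
```

>>> servo_tool(
  increments=[0,0,-0.002,0,0,0,-0.006,0,0,0,-0.012,0,0,0,-0.02,0,0,0,-0.027,0,0,0,-0.03,0,0,0,-0.03,0,0,0,-0.03,0],
)

```text
time_s: 9.48
position: [0.4445, -0.3824, 0.0542]
tcp_rot: [[1.0, 0.031, 0.0], [0.031, -1.0, -0.0], [0.0, 0.0, -1.0]]
contact_force: [-0.4, -0.4, -2.6]
gripper_width: 0.166
grasp_force: 117.2
```

```bash
cat >> h.py <<'E'
def tilt():
    "pitch of the trough from the wall heights along it (top camera), mouth-down positive"
    s=st(); T=np.array(s['position']);X=np.array(s['tcp_rot'])[:,0]
    b,e=cams.get_image('top');P=world('top',e)
    rel=P-T; along=rel[...,:2]@X[:2]; across=rel[...,:2]@np.array([-X[1],X[0]])
    m=(along>.052)&(along<.15)&(abs(across)<.018)&(P[...,2]<T[2]+.04)&(P[...,2]>T[2]-.06)&(e>0)
    A=np.c_[along[m],np.ones(m.sum())];c=np.linalg.lstsq(A,rel[...,2][m],rcond=None)[0]
    print('n',m.sum(),'pitch down deg',-np.degrees(np.arctan(c[0])),'level at grip rel TCP',c[1])
    return b,e,P
E
python3 - <<'E'
from h import *
tilt(); s=ctrl.observe(); print(s['torque'])
E
```

```text
9.48 [ 0.4445 -0.3824  0.0542] [[1.0, 0.031, 0.0], [0.031, -1.0, -0.0], [0.0, 0.0, -1.0]] F [-0.4 -0.4 -2.6] w 0.16584171942017356 117.23939180374146
n 861 pitch down deg -0.12215053410156045 level at grip rel TCP -0.013358538761540752
[-0.02403106  0.15862132  0.04615657]
```

Held firmly and level (0.1° pitch). I'll carry it up, turn the mouth to +y and stop short of the pan.

>>> servo_tool(
  increments=[0.001,-0.003,-0.002,-0.02,0.003,-0.011,-0.009,-0.07,0.006,-0.026,-0.021,-0.14,0.011,-0.047,-0.038,-0.22,0.017,-0.07,-0.057,-0.3,0.023,-0.095,-0.078,-0.38,0.028,-0.119,-0.097,-0.46,0.033,-0.14,-0.115,-0.54,0.037,-0.157,-0.128,-0.62,0.04,-0.17,-0.139,-0.68,0.042,-0.178,-0.146,-0.73,0.043,-0.181,-0.148,-0.75],
)

```text
time_s: 10.53
position: [0.4828, -0.1976, 0.2035]
tcp_rot: [[0.705, 0.709, 0.003], [0.709, -0.705, -0.0], [0.002, 0.002, -1.0]]
contact_force: [-0.4, -0.1, -1.8]
gripper_width: 0.167
grasp_force: 117.4
```

>>> servo_tool(
  increments=[0,0,0,-0.02,0,0,0,-0.06,0,0,0,-0.13,0,0,0,-0.21,0,0,0,-0.3,0,0,0,-0.4,0,0,0,-0.5,0,0,0,-0.6,0,0,0,-0.68,0,0,0,-0.74,0,0,0,-0.78,0,0,0,-0.79],
)

```text
time_s: 11.53
position: [0.4809, -0.201, 0.201]
tcp_rot: [[-0.0, 1.0, -0.001], [1.0, 0.0, 0.0], [0.0, -0.001, -1.0]]
contact_force: [0.0, -0.5, -2.4]
gripper_width: 0.162
grasp_force: 117.5
```

```bash
python3 - <<'E'
from h import *
b,e,P=tilt(); np.savez('v2.npz',b=b,e=e)
a,d=cams.get_image('scene')
save('chk2',np.hstack([cv2.resize(b[190:340,170:370],(400,300)),cv2.resize(a[130:280,190:390],(400,300))]))
E
```

```text
11.53 [ 0.4809 -0.201   0.201 ] [[-0.0, 1.0, -0.001], [1.0, 0.0, 0.0], [0.0, -0.001, -1.0]] F [ 0.  -0.5 -2.4] w 0.1621562072454265 117.52227544784546
n 847 pitch down deg 0.003983264188423305 level at grip rel TCP -0.0030791380506512162
```

View pics/chk2.png

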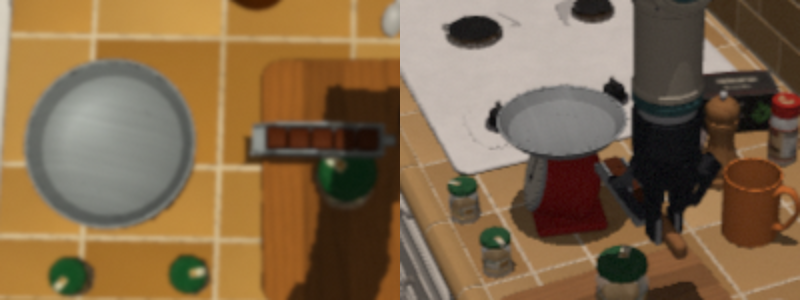

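The top view shows the pan empty (110,145), and the scoop level with its mouth at (252,140) and the cubes in it. The tool can only spin about the vertical, so I can't tilt the scoop directly. I'll slide the cubes forward by inertia instead: a gentle run-up, then a sharp stop with the mouth over the pan. The first stop will be mild, to measure the slide.

>>> servo_tool(
  increments=[0.006,0,0,0,0.02,0,0,0,0.044,0,0,0,0.076,0,0,0,0.108,0,0,0,0.108,0,0,0,0.108,0,0,0,0.108,0,0,0],
)

```text
time_s: 12.3
position: [0.4817, -0.0921, 0.2019]
tcp_rot: [[-0.0, 1.0, -0.0], [1.0, 0.0, -0.001], [-0.001, -0.0, -1.0]]
contact_force: [0.5, 0.0, -2.2]
gripper_width: 0.163
grasp_force: 117.6
```

```bash
cat >> h.py <<'E'
def cubes(name=None):
    b,e,P=tilt(); s=ctrl.observe(); T=np.array(s['position']);X=np.array(s['tcp_rot'])[:,0]
    # intersect pixel rays with the plane of the cube tops
    m=cams.camera_model('top');K=np.array(m['camera_matrix']);R=cv2.Rodrigues(np.array(m['rvec'],float))[0];c=-R.T@np.array(m['tvec']).ravel()
    v,u=np.mgrid[:480,:640];d=np.stack([(u-K[0,2])/K[0,0],(v-K[1,2])/K[1,1],np.ones(u.shape)],-1)@R
    W=c+d*((T[2]-c[2])/d[...,2])[...,None]; rel=W[...,:2]-T[:2]
    al=rel@X[:2]; ac=rel@np.array([-X[1],X[0]])
    red=b[...,0].astype(int)-b[...,2]
    prof=[]
    for x in np.arange(.04,.2,.004):
        k=(abs(al-x)<.003)&(abs(ac)<.007); prof.append(f"{int(x*1000)-112}:{int(red[k].mean())}/{int(b[k].mean())}/{int((np.median(P[k][:,2])-T[2])*1000)}")
    print(' '.join(prof))
    q=(np.hypot(P[...,0]-.482,P[...,1]-.118)<.075)&(red>25)&(P[...,2]>.12); print('brown px in pan',q.sum())
    if name: save(name,b,(200,320,170,370),4)
E
python3 -c "
from h import *
cubes('j1')"
```

```text
12.3 [ 0.4817 -0.0921  0.2019] [[-0.0, 1.0, -0.0], [1.0, 0.0, -0.001], [-0.001, -0.0, -1.0]] F [ 0.5  0.  -2.2] w 0.16301871877022042 117.62362718582153
n 892 pitch down deg -2.0286232317846644 level at grip rel TCP -0.012162720068773997
-72:12/45/423 -68:6/46/391 -65:1/51/-16 -61:1/54/-21 -57:0/54/-22 -53:0/54/-22 -49:0/54/-21 -45:1/54/-21 -41:2/48/-22 -37:22/33/-7 -33:55/38/0 -29:64/43/-1 -25:63/42/0 -21:58/38/0 -17:48/33/-1 -13:53/39/-1 -9:60/43/0 -5:61/42/0 -1:59/42/0 3:51/37/0 7:51/35/0 11:60/41/0 15:62/42/0 19:62/42/0 23:58/39/0 27:48/33/-1 31:54/36/-1 35:62/42/0 39:63/41/0 43:61/41/0 47:39/59/0 51:10/108/-20 55:3/131/-22 59:8/103/-25 63:34/59/-21 67:54/50/-18 71:56/50/-18 75:57/51/-17 79:44/61/-18 83:16/104/-20
brown px in pan 218
```

>>> servo_tool(
  increments=[0,0,0,0,0,0,0,0,0,0,0,0],
)

```text
time_s: 12.6
position: [0.4817, -0.0929, 0.2018]
tcp_rot: [[0.002, 1.0, -0.0], [1.0, -0.002, -0.0], [-0.0, -0.0, -1.0]]
contact_force: [0.1, 0.1, -1.4]
gripper_width: 0.159
grasp_force: 117.6
```

```bash
python3 -c "
from h import *
cubes('j2')"
```

```text
12.6 [ 0.4817 -0.0929  0.2018] [[0.002, 1.0, -0.0], [1.0, -0.002, -0.0], [-0.0, -0.0, -1.0]] F [ 0.1  0.1 -1.4] w 0.15921372491963573 117.63040065765381
n 890 pitch down deg -2.1736286668516516 level at grip rel TCP -0.012418226757436812
-72:11/46/418 -68:5/48/0 -65:1/52/-20 -61:0/54/-22 -57:0/54/-22 -53:0/54/-22 -49:0/54/-23 -45:1/54/-22 -41:4/44/-21 -37:27/31/-2 -33:58/39/0 -29:64/43/0 -25:63/42/0 -21:57/38/0 -17:47/33/-1 -13:55/40/0 -9:62/42/0 -5:61/41/0 -1:58/40/0 3:46/34/0 7:52/36/-1 11:62/42/0 15:63/42/-1 19:62/41/0 23:54/36/0 27:48/32/-1 31:58/38/-1 35:63/42/0 39:63/41/-1 43:59/42/0 47:33/69/0 51:8/119/-19 55:6/126/-23 59:21/91/-39 63:37/68/-41 67:39/67/-40 71:38/68/-41 75:26/83/-42 79:8/119/-61 83:3/139/-63
brown px in pan 208
```

View pics/j2.png

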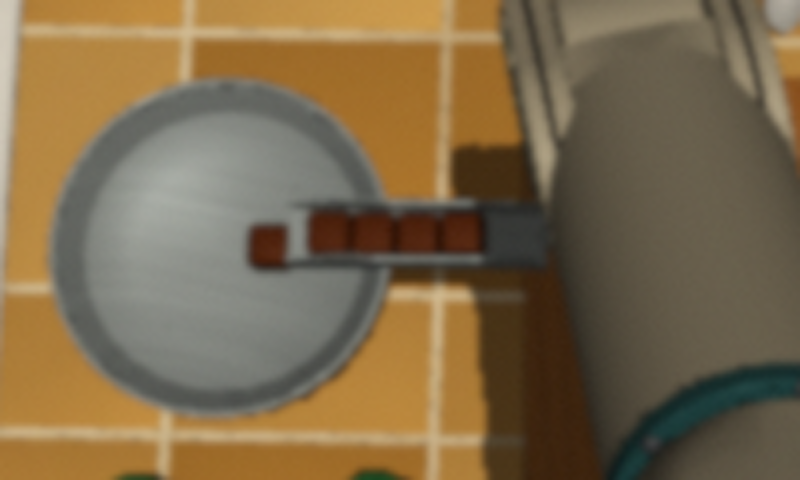

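Cube 1 has dropped into the pan at (268,245) and four cubes remain in the scoop. The file slid about 21 mm. I'll back off gently for a run-up that drops the next one a little further in.

>>> servo_tool(
  increments=[-0.004,0,0,0,-0.013,0,0,0,-0.027,0,0,0,-0.045,0,0,0,-0.065,0,0,0,-0.085,0,0,0,-0.103,0,0,0,-0.118,0,0,0,-0.13,0,0,0,-0.138,0,0,0,-0.143,0,0,0,-0.145,0,0,0],
)

```text
time_s: 13.65
position: [0.4816, -0.2378, 0.2017]
tcp_rot: [[0.001, 1.0, -0.0], [1.0, -0.001, 0.0], [0.0, -0.0, -1.0]]
contact_force: [0.0, 0.6, -1.8]
gripper_width: 0.166
grasp_force: 117.6
```

```bash
python3 -c "
from h import *
cubes('j3')"
```

```text
13.65 [ 0.4816 -0.2378  0.2017] [[0.001, 1.0, -0.0], [1.0, -0.001, 0.0], [0.0, -0.0, -1.0]] F [ 0.   0.6 -1.8] w 0.16607769113061568 117.62356996536255
n 846 pitch down deg -6.943306840664507 level at grip rel TCP -0.01876007421316489
-72:10/50/-1 -68:5/50/0 -65:1/51/-6 -61:1/56/-23 -57:1/57/-22 -53:0/57/-21 -49:0/57/-21 -45:0/56/-21 -41:3/49/-22 -37:16/25/-2 -33:28/19/0 -29:48/33/0 -25:65/46/0 -21:60/41/0 -17:52/34/-1 -13:62/42/0 -9:67/46/-1 -5:65/47/0 -1:63/46/0 3:53/40/0 7:49/38/-1 11:62/44/-2 15:65/46/0 19:65/46/0 23:61/44/0 27:50/36/-2 31:56/39/0 35:66/45/0 39:67/46/0 43:66/46/0 47:47/51/0 51:11/101/-6 55:3/141/-22 59:22/115/-23 63:63/71/-181 67:80/62/-182 71:102/79/-180 75:119/92/-181 79:116/90/-180 83:109/86/-181
brown px in pan 98
```

>>> servo_tool(
  increments=[0.005,0,0,0,0.017,0,0,0,0.037,0,0,0,0.065,0,0,0,0.101,0,0,0,0.141,0,0,0,0.181,0,0,0,0.181,0,0,0,0.181,0,0,0,0.181,0,0,0,0.181,0,0,0,0.181,0,0,0],
)

```text
time_s: 14.7
position: [0.4815, -0.0571, 0.2018]
tcp_rot: [[0.002, 1.0, -0.0], [1.0, -0.002, -0.0], [-0.0, -0.0, -1.0]]
contact_force: [-0.5, -0.5, -1.8]
gripper_width: 0.165
grasp_force: 117.7
```

```bash
python3 -c "
from h import *
cubes('j4')"
```

```text
14.7 [ 0.4815 -0.0571  0.2018] [[0.002, 1.0, -0.0], [1.0, -0.002, -0.0], [-0.0, -0.0, -1.0]] F [-0.5 -0.5 -1.8] w 0.16465051540324882 117.68278241157532
n 873 pitch down deg -9.227979032823004 level at grip rel TCP -0.031008691484422327
-72:19/64/453 -68:18/60/446 -65:16/54/436 -61:12/49/427 -57:6/52/-18 -53:2/54/-22 -49:1/53/-21 -45:0/54/-21 -41:0/59/-21 -37:1/89/-21 -33:2/127/-21 -29:2/137/-21 -25:2/137/-23 -21:2/137/-23 -17:3/137/-22 -13:3/137/-22 -9:3/129/-22 -5:12/84/-20 -1:44/42/-1 3:62/40/-1 7:63/41/0 11:62/40/-1 15:56/36/0 19:41/28/-1 23:50/32/-2 27:62/40/0 31:63/41/0 35:63/40/0 39:58/36/0 43:50/30/-1 47:56/35/-1 51:62/40/0 55:62/40/0 59:58/42/0 63:34/72/-1 67:7/131/-62 71:3/152/-63 75:3/155/-64 79:2/156/-63 83:2/156/-62
brown px in pan 418
```

View pics/j4.png

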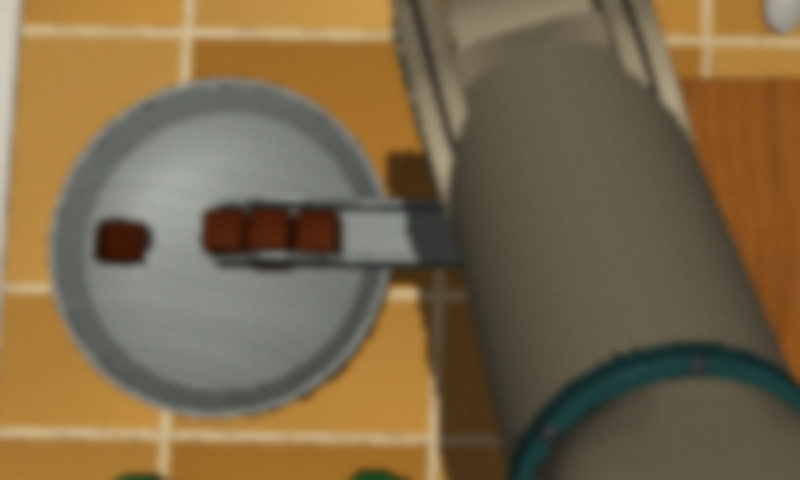

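Cube 2 is in the pan at (122,240), cube 1 is under the scoop, and three cubes remain (centres at scoop x of about 52, 30 and 9 mm). One more slide of about 22 mm is needed, to a clear spot beside the others.

>>> servo_tool(
  increments=[-0.004,-0.002,0,0,-0.013,-0.005,0,0,-0.027,-0.009,0,0,-0.045,-0.013,0,0,-0.065,-0.017,0,0,-0.085,-0.021,0,0,-0.102,-0.024,0,0,-0.116,-0.025,0,0,-0.127,-0.025,0,0,-0.135,-0.025,0,0,-0.139,-0.025,0,0,-0.141,-0.025,0,0],
)

```text
time_s: 15.75
position: [0.4567, -0.1976, 0.2018]
tcp_rot: [[0.001, 1.0, 0.0], [1.0, -0.001, 0.0], [0.0, 0.0, -1.0]]
contact_force: [0.4, 0.0, -0.5]
gripper_width: 0.161
grasp_force: 117.7
```

```bash
python3 -c "
from h import *
cubes('j5')"
```

```text
15.75 [ 0.4567 -0.1976  0.2018] [[0.001, 1.0, 0.0], [1.0, -0.001, 0.0], [0.0, 0.0, -1.0]] F [ 0.4  0.  -0.5] w 0.1606524811329972 117.68233895301819
n 839 pitch down deg -10.78055614623491 level at grip rel TCP -0.030877425663985294
-72:8/49/-2 -68:2/49/-1 -65:0/52/-20 -61:0/56/-22 -57:0/56/-21 -53:0/56/-22 -49:0/56/-21 -45:0/56/-21 -41:0/56/-22 -37:0/56/-22 -33:0/57/-22 -29:1/78/-23 -25:2/127/-22 -21:3/148/-21 -17:2/149/-22 -13:3/149/-21 -9:3/148/-22 -5:7/127/-22 -1:37/73/-2 3:65/47/0 7:67/47/0 11:66/46/0 15:55/41/0 19:35/37/-3 23:48/40/-3 27:64/45/0 31:66/46/0 35:65/46/0 39:61/41/0 43:51/34/0 47:57/39/-1 51:65/45/0 55:66/46/0 59:66/44/-1 63:62/44/0 67:70/62/-201 71:89/94/-202 75:105/118/-202 79:108/122/-201 83:94/138/-202
brown px in pan 193
```

>>> servo_tool(
  increments=[0.005,0,0,0,0.017,0,0,0,0.037,0,0,0,0.064,0,0,0,0.095,0,0,0,0.126,0,0,0,0.126,0,0,0,0.126,0,0,0,0.126,0,0,0,0.126,0,0,0,0.126,0,0,0],
)

```text
time_s: 16.72
position: [0.4566, -0.0718, 0.2018]
tcp_rot: [[0.002, 1.0, -0.0], [1.0, -0.002, -0.0], [-0.0, -0.0, -1.0]]
contact_force: [0.1, -0.2, -1.7]
gripper_width: 0.158
grasp_force: 117.7
```

```bash
python3 -c "
from h import *
cubes('j6')"
```

```text
16.72 [ 0.4566 -0.0718  0.2018] [[0.002, 1.0, -0.0], [1.0, -0.002, -0.0], [-0.0, -0.0, -1.0]] F [ 0.1 -0.2 -1.7] w 0.15803499621589648 117.71339178085327
n 866 pitch down deg -1.6971909834010657 level at grip rel TCP -0.019830989590356122
-72:18/60/441 -68:17/55/433 -65:15/52/425 -61:14/59/409 -57:7/60/-20 -53:1/54/-21 -49:1/54/-22 -45:0/54/-22 -41:0/57/-22 -37:1/84/-22 -33:2/126/-22 -29:2/139/-22 -25:2/140/-22 -21:2/140/-22 -17:3/139/-22 -13:3/139/-22 -9:2/139/-21 -5:3/139/-22 -1:3/138/-23 3:2/138/-23 7:2/138/-22 11:2/137/-23 15:4/123/-22 19:16/71/-15 23:46/40/-1 27:61/42/0 31:62/42/0 35:61/40/-1 39:53/36/0 43:46/33/-1 47:57/39/0 51:62/41/-1 55:61/41/0 59:54/44/0 63:25/79/-2 67:5/124/-62 71:2/135/-63 75:3/136/-63 79:3/137/-63 83:3/138/-64
brown px in pan 452
```

View pics/j6.png

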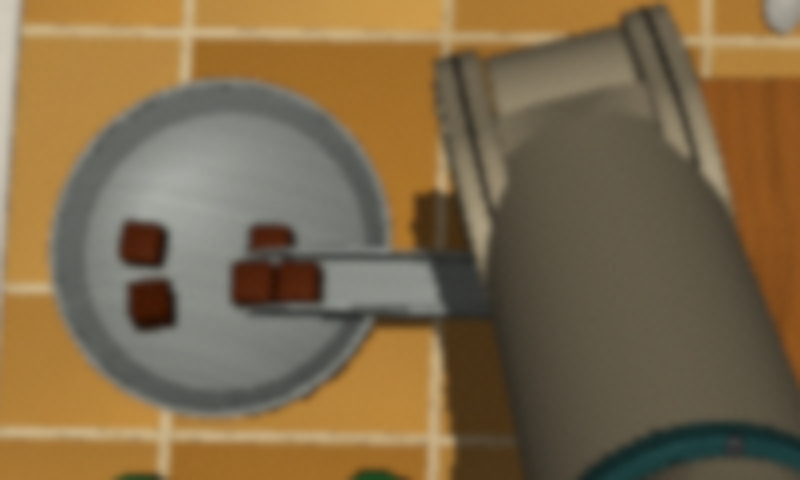

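Three cubes lie in the pan at (142,243), (150,303) and (270,240), and two stay in the scoop. I'll back off gently, turn the scoop back and lower it to its old spot.

>>> servo_tool(
  increments=[-0.003,0,0,0,-0.01,0,0,0,-0.021,0,0,0,-0.036,0,0,0,-0.053,0,0,0,-0.07,0,0,0,-0.086,0,0,0,-0.1,0,0,0,-0.112,0,0,0,-0.12,0,0,0,-0.124,0,0,0,-0.126,0,0,0],
)

```text
time_s: 17.77
position: [0.4566, -0.1978, 0.2017]
tcp_rot: [[0.001, 1.0, -0.0], [1.0, -0.001, 0.0], [0.0, -0.0, -1.0]]
contact_force: [-0.8, 0.6, -1.2]
gripper_width: 0.164
grasp_force: 117.7
```

>>> servo_tool(
  increments=[-0.003,0,0,0.02,-0.011,-0.001,0,0.07,-0.026,-0.002,0,0.14,-0.047,-0.003,0,0.22,-0.071,-0.005,0,0.3,-0.096,-0.006,0,0.38,-0.12,-0.008,0,0.46,-0.142,-0.009,0,0.54,-0.16,-0.01,0,0.62,-0.173,-0.011,0,0.69,-0.181,-0.012,0,0.74,-0.185,-0.012,0,0.77],
)

```text
time_s: 18.77
position: [0.4436, -0.3849, 0.2016]
tcp_rot: [[0.702, 0.713, -0.001], [0.713, -0.702, -0.001], [-0.001, 0.0, -1.0]]
contact_force: [-0.1, 0.8, -1.8]
gripper_width: 0.163
grasp_force: 117.7
```

>>> servo_tool(
  increments=[0,0,0,0.03,0,0,0,0.09,0,0,0,0.17,0,0,0,0.26,0,0,0,0.35,0,0,0,0.44,0,0,0,0.53,0,0,0,0.61,0,0,0,0.68,0,0,0,0.73,0,0,0,0.76,0,0,0,0.77],
)

```text
time_s: 19.77
position: [0.445, -0.3813, 0.2018]
tcp_rot: [[1.0, 0.03, -0.0], [0.03, -1.0, 0.0], [-0.0, -0.001, -1.0]]
contact_force: [-0.7, -0.9, -1.7]
gripper_width: 0.167
grasp_force: 117.7
```

>>> servo_tool(
  increments=[0,0,0.006,0,0,0,0.018,0,0,0,0.036,0,0,0,0.058,0,0,0,0.082,0,0,0,0.106,0,0,0,0.127,0,0,0,0.144,0,0,0,0.156,0,0,0,0.163,0,0,0,0.166,0,0,0,0.166,0],
)

```text
time_s: 20.77
position: [0.4448, -0.382, 0.0356]
tcp_rot: [[1.0, 0.031, -0.0], [0.031, -1.0, 0.0], [-0.0, -0.0, -1.0]]
contact_force: [0.4, -0.6, -1.4]
gripper_width: 0.163
grasp_force: 117.7
```

```bash
python3 -c "
from h import *
cubes('k1')"
```

```text
20.77 [ 0.4448 -0.382   0.0356] [[1.0, 0.031, -0.0], [0.031, -1.0, 0.0], [-0.0, -0.0, -1.0]] F [ 0.4 -0.6 -1.4] w 0.16311187312445272 117.71955370903015
n 788 pitch down deg -5.2188080984413485 level at grip rel TCP -0.02628569137295824
-72:2/28/141 -68:1/41/62 -65:1/85/-19 -61:2/125/-21 -57:3/135/-22 -53:3/142/-22 -49:3/146/-21 -45:3/144/-22 -41:3/140/-24 -37:3/140/-23 -33:3/139/-23 -29:3/138/-23 -25:3/137/-23 -21:3/133/-23 -17:2/129/-22 -13:2/134/-22 -9:2/137/-22 -5:2/136/-22 -1:2/136/-22 3:3/136/-22 7:3/136/-22 11:3/134/-23 15:5/108/-22 19:24/56/-11 23:51/38/-3 27:63/43/0 31:65/43/0 35:63/40/0 39:56/34/-1 43:52/32/-3 47:62/41/-1 51:66/43/0 55:63/40/0 59:62/50/-1 63:76/83/-1 67:109/114/-35 71:122/111/-35 75:125/109/-36 79:125/109/-36 83:124/109/-37
brown px in pan 294
```

Both cubes are still in place. Lower to the worktop, release, and rise.

>>> servo_tool(
  increments=[0,0,0.004,0,0,0,0.008,0,0,0,0.0105,0,0,0,0.0115,0,0,0,0.0115,0],
)

```text
time_s: 21.23
position: [0.4448, -0.382, 0.0245]
tcp_rot: [[1.0, 0.031, 0.0], [0.031, -1.0, -0.0], [0.0, 0.0, -1.0]]
contact_force: [-0.0, 0.5, 0.1]
gripper_width: 0.165
grasp_force: 118.2
```

>>> servo_tool(
  increments=[0,0,0,0,0,0,0,0,0,0,0,0,0,0,0,0,0,0,0,0,0,0,0,0,0,0,0,0,0,0,0,0],
  gripper=0,
)

```text
time_s: 21.9
position: [0.4448, -0.3821, 0.0243]
tcp_rot: [[1.0, 0.031, 0.0], [0.031, -1.0, -0.0], [0.0, 0.0, -1.0]]
contact_force: [0.4, 0.5, 0.6]
gripper_width: 1.0
grasp_force: 0.0
```

>>> servo_tool(
  increments=[0,0,-0.005,0,0,0,-0.02,0,0,0,-0.045,0,0,0,-0.08,0,0,0,-0.11,0,0,0,-0.14,0,-0.015,0.01,-0.16,0,-0.04,0.03,-0.18,0,-0.07,0.06,-0.19,0,-0.09,0.08,-0.2,0,-0.1,0.09,-0.2,0,-0.1,0.09,-0.2,0],
)

```text
time_s: 22.9
position: [0.3438, -0.4787, 0.2252]
tcp_rot: [[1.0, 0.024, -0.001], [0.024, -1.0, -0.003], [-0.001, 0.003, -1.0]]
contact_force: [0.0, -0.1, -0.2]
gripper_width: 1.0
grasp_force: 0.0
```

```bash
python3 - <<'E'
from h import *
st(); b,e=cams.get_image('top'); P=world('top',e); a,d=cams.get_image('scene')
save('fin',np.hstack([cv2.resize(b[180:360,170:490],(800,450))]))
red=b[...,0].astype(int)-b[...,2]
v,u=np.mgrid[:480,:640]; t=(v>205)&(v<325)&(u>435)&(u<475)&(P[...,2]>.008)
for x in np.arange(.4,.63,.01):
    k=t&(abs(P[...,0]-x)<.005)
    if k.any(): print(round(x,2),k.sum(),np.round(np.percentile(P[k][:,2],90),3),np.round(np.median(P[k][:,1]),3))
E
```

```text
22.9 [ 0.3438 -0.4787  0.2252] [[1.0, 0.024, -0.001], [0.024, -1.0, -0.003], [-0.001, 0.003, -1.0]] F [ 0.  -0.1 -0.2] w 0.9997595997610803 0.0
0.4 37 0.038 -0.382
0.41 32 0.04 -0.381
0.42 42 0.039 -0.381
0.43 36 0.039 -0.381
0.44 39 0.039 -0.379
0.45 35 0.04 -0.381
0.46 40 0.038 -0.379
0.47 34 0.038 -0.379
0.48 21 0.035 -0.38
0.49 41 0.027 -0.379
0.5 20 0.028 -0.38
0.51 22 0.027 -0.367
0.52 26 0.027 -0.392
0.53 26 0.03 -0.392
0.54 22 0.027 -0.366
0.55 25 0.028 -0.367
0.56 23 0.028 -0.392
0.57 25 0.027 -0.391
0.58 52 0.026 -0.377
0.59 67 0.027 -0.377
0.6 56 0.028 -0.376
0.61 52 0.027 -0.377
0.62 39 0.027 -0.378
```

View pics/fin.png

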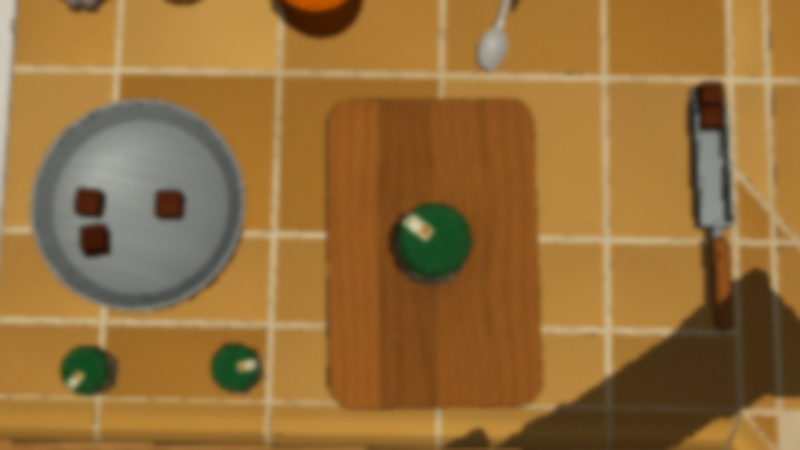

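The final view shows three cubes in the pan at (90,202), (94,240) and (170,204). The jar stands on the board at (433,240). The scoop lies level on the worktop with two cubes at (711,105), and the robot is clear of everything.

```bash
python3 -c "
from bench import hand_in
print(hand_in())"
```

```text
the job is handed in; nothing more can be done
None
```

I've handed the job in, though no verdict came back: the honey jar stands upright on the board, three cubes are in the pan, and the scoop lies level on the worktop with the other two; I slid the cubes out with sharp stops, since the tool couldn't tilt the scoop.

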